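# Open the push-and-turn bottle in its bench holder

## Robot

A 7-joint arm with a two-finger parallel gripper is mounted at the origin on a cart in front of the work surface, level with it; the furniture and walls round the work are solid. World frame = base frame: x ahead of the robot, y to its left, z up, the work surface at z = 0. Lengths are in mm, angles in rad, forces in N, time in s.
With the tool pointing down it reaches from about 400 to 875 mm from the base axis. Payload 4.4 kg.
Tool frame: the origin (TCP) lies on the centre line of the jaws, within the pads' length; the fingertips stand 8 mm ahead of it and the grasp point (between the pads) lies 11 mm behind it; z points along the fingers, y is the line along which they close (so a half turn about z gives the same grasp; the last joint's range is limited). The gripper opens to 85 mm and grips with 20 to 120 N. Pads are 22 mm wide; open, the fingers measure 114 mm over their backs; the gripper's body (76 mm by 85 mm) begins 54 mm behind the grasp point. The pads swing forward as they close: fully open they stand 13 mm farther back than shut.
Start: joints at [-1.232, 0.628, 0.038, 1.517, -0.027, 0.996, -0.02], TCP at [255.971, 597.492, 239.313] pointing down, gripper open.
Joint ranges: [-3.06, 3.06], [-0.37, 2.12], [-1.25, 1.32], [0.18, 2.47], [-1.1, 4.24], [0.23, 1.98], [-2.94, 2.94]. Speed limits (rad/s): [2.57, 2.57, 3.14, 3.14, 3.14, 3.14, 3.14].

## Interface

Orientations are given as a rotation vector (axis times angle).
In Python, from plant import ctrl gives the robot as it stands. The module is installed in compiled form; this text tells all that it offers.
- The arm moves only by the tool step_arm, never from a script. Its argument "series" is text: rows parted by semicolons, each of 7 numbers parted by spaces: the shift along the tool's x, y, z scaled (see below), then the turn, a rotation vector about the tool's x, y, z scaled (see below), then the opening, from -1 (shut) to 1 (fully open). In form: x y z rx ry rz claw; .... A call has 1 to 8 rows; each row shifts and turns the commanded pose from where the row before left it, along the tool's axes as they then stand; what a row does not reach is not made up. The controller multiplies each number of a shift by 0.03 m and each number of a turn by 0.15 rad. A row lasts 1/10 s, in which the tool goes at most 50 mm and 8.59 degrees, less where a joint would pass 70% of its speed; a pose out of reach is approached as far as the arm can. A call with a number of a shift or a turn outside -1 to 1 is refused whole. A call with a gripper value outside its range is refused whole. The fingers move at their own pace and stop on an object; the grip force is fixed at half the most. Time passes only in rows, so rows that do not move let the fingers close. It gives the time, the measured TCP pose, the force, the opening and the grip force at its end, in the units of the state.
- ctrl.observe(): the state, without advancing time (a new reading comes with each control period).
- ctrl.get_image(name): name is "side" or "top" or "wrist"; returns (picture, depth): 480x640x3 uint8, red, green, blue; 480x640 float32, mm along the optical axis (not along the pixel's ray), 0 where there is no reading.
- ctrl.camera_info(name): a dict with "fx", "fy", "cx", "cy" (pixels), "dist_coeffs" ([k1, k2, p1, p2, k3] as OpenCV has them; the pictures are not rectified), "cam_to_world" (4x4, takes a point from camera to world coordinates). Camera axes: x right, y down, z forward; pixel columns grow to the right and rows downward; lengths in mm; the calibration is good to about 2 mm. A picture is of the moment at which its call begins: read the wrist's pose just before it. camera_info takes no time and is no camera call; for the wrist camera it gives the pose at the moment of the call.
- ctrl.sign_off(): hands the job in; it is judged then, once.
Trained networks look in the newest picture that a camera, given by its name, has taken for a name from the list of things; names that differ only in an ending like _2 or _b are one class to them, and where a whole thing is asked for, a point or a joint stands for the part that bears it (a point fixed in the world has none). Each returns a list of dicts, best first, with "conf" (0 to 1); they miss things now and then, are a little off and sometimes report something else, mostly with a low value. They report only what shows in the picture. A call takes as long as a camera call. They do not tell look-alikes from the thing itself.
- ctrl.spot_in(camera, target): "location" ([column, row] in pixels, amid what is visible of it).
The state is a dict: "time": time; "qpos": joint angles; "qd": joint speeds; "joint_efforts": joint torques, N m; "tcp_pos": TCP position; "eef_rot": TCP orientation; "force": force on the tool from outside, world axes, zero at the start; "wrist_torque": the same for the moment, N m; "finger_gap": opening from 0.0 (shut) to 1.0 (fully open); "grasp_force": force on a finger pad.
Only numpy, scipy, OpenCV 4.12 (cv2) and the standard library are available. Lean on these libraries where they do the work, as an engineer would, in place of code of your own. Each camera call takes 0.05 s, during which the arm holds its last target. There are 200 camera calls.

## Task

Pick the square bottle with the push-and-turn safety cap out of the parts crate, carry it upright and stand it fully down in the square socket of the wooden bench holder, leaving the other things in the crate where they are. Then press the cap down, twist it anticlockwise (seen from above) until it is free, and lift it off, with the bottle staying in the holder. Finish while still holding the cap in the gripper, upright, about five centimetres straight above the bottle's mouth: do not put it down or let go.

Things in the scene. Friction and masses are not known exactly. Their poses are not given: they have to be found in the camera images.
- bottle_mid (a point): Centre of the body of the white plastic bottle, 36 mm above its underside, on its axis; z up, x and y square to its flat sides. The body is a square block 48 x 48 mm, 72 mm high, with a blank paper label on two opposite sides; above it is a round neck. It stands loose and upright in one of four places in the crate and may be lifted by its cap, which stays locked on unless pressed.
- bottle_base (a point): Centre of the bottle's underside, axes as bottle_mid.
- bottle_mouth (a point): Top of the bottle's neck (22 mm diameter, with three lugs out to 17 mm radius), on the axis, 106 mm above its underside.
- plunger (a joint): Spring plunger in the neck that pushes the cap up, in m: 0 with the cap locked on, grows to 0.007 as the cap is pressed fully down, -0.002 with the cap off. It pushes with 5 N at 0 and about 11 N at 0.007.
- cap_grip (a point): Centre of the ribbed grip of the black safety cap: a solid upright cylinder 38 mm in diameter, 26 mm high (13 mm below to 13 mm above this point). Below it is a wider skirt, 51 mm in diameter, 23 mm high, whose flat top can carry fingertips. Locked on the bottle, this point is 130 mm above the bottle's underside, the cap's top 143 mm.
- cap_rim (a point): Centre of the open lower rim of the cap, 36 mm below cap_grip and 94 mm above the bottle's underside while locked; z up, x parallel to the bottle's x while locked.
- cap: The whole cap, 0.06 kg, 49 mm high; origin and axes as cap_rim. To free it: press it at least 5 mm down (7 mm is the stop), keep it pressed and turn it anticlockwise seen from above by 60 degrees (it is free from 40 to 80, a stop comes at about 83), then lift straight up. Turning clockwise or without pressing is blocked.
- bottle: The whole bottle with its plunger, 0.23 to 0.40 kg; origin and axes as bottle_base.
- holder: Wooden bench holder, fixed: a block 96 x 96 mm and 33 mm high with a square socket 54 x 54 mm, 25 mm deep, with a 3 mm bevel at its mouth, open at the top, in its middle (sides parallel to the block's). Origin at the centre of its underside on the bench top, z up. The bottle goes in at any quarter turn and cannot rotate there by more than about 8 degrees.
- socket_floor (a point): Centre of the socket's floor, 8 mm above the bench top, axes as the holder.
- crate: Open plywood crate, fixed, 260 (its x) x 200 (its y) x 55 mm high, walls and floor 6 mm; origin at the centre of its underside, z up. The four places are about 60 mm along x and 45 mm along y from its centre.
- screw_jar: Round white jar with a black lid, 64 mm diameter, 78 mm high, origin at its underside; a bystander in the crate.
- wax_tin: Round flat tin, 72 mm diameter, 26 mm high, origin at its underside; a bystander in the crate.
- walnut_block: Dark wooden block 45 x 60 x 35 mm, origin at its underside; a bystander in the crate.
- hex_nut: Large steel nut, 32 mm wide, 13 mm high, origin at its underside, in the middle of the crate; a bystander.
Mind the look-alikes: they are no part of the job. Of the things like the holder, leave any that is blue or turquoise; of the rest the larger one is meant.

How it is judged (in metres and radians):
On the way, in this order (a step that is already met when the one before it is completed fails the run):
1. the bottle stands fully down in the holder's socket, its cap still locked on (distance between bottle_base and socket_floor below 0.007 m and angle between bottle_base's own z axis and vertical below 0.1 rad and z of cap_rim in the frame of bottle_base below 0.097 m and angle between the x axis of cap_rim and the x axis of bottle_base, either way round below 0.3 rad), for 0.2 s.
2. in the holder, the cap is pressed down and twisted (distance between bottle_base and socket_floor below 0.007 m and angle between bottle_base's own z axis and vertical below 0.1 rad and value of joint plunger above 0.003 m and angle between the x axis of cap_rim and the x axis of bottle_base, either way round above 0.4 rad).
At the end, for the whole second after the job is handed in: Bottle upright in the socket (underside within 7 mm of the floor centre, tilt under 0.1 rad); cap gripped, still, upright (within 0.35 rad), not touching the bottle, its rim 20 to 120 mm above the mouth and within 40 mm of straight above it (distance between bottle_base and socket_floor below 0.007 m and angle between bottle_base's own z axis and vertical below 0.1 rad and z of cap_rim in the frame of bottle_mouth between 0.02 and 0.12 m and horizontal distance between cap_rim and bottle_mouth below 0.04 m and angle between cap_rim's own z axis and vertical below 0.35 rad and contact force between cap and the fingers above 1 N and contact force between cap and bottle below 0.1 N and linear speed of each of cap, bottle below 0.03 m/s); the arm keeps its last pose, push and grip.
It fails at once if the bottle is tipped by more than about 30 degrees (angle between bottle_base's own z axis and vertical above 0.55 rad).
It fails at once if the screw jar is moved by more than 40 mm (distance of screw_jar from where it was at the start of the episode above 0.04 m).
It fails at once if the wax tin is moved by more than 40 mm (distance of wax_tin from where it was at the start of the episode above 0.04 m).
It fails at once if the wooden block is moved by more than 40 mm (distance of walnut_block from where it was at the start of the episode above 0.04 m).
It fails at once if the hex nut is moved by more than 40 mm (distance of hex_nut from where it was at the start of the episode above 0.04 m).
It also fails if it takes over 54 s, if anything falls off the work surface, if the arm or the gripper's body presses on something with over 40 N, if the wrist force passes 120 N, or if a joint passes its speed limit or range.

## Working session

There is one attempt and no reset: what is moved stays moved. The work goes in short steps, Python scripts to look and compute and a tool call to move; the robot and the scene stay as the last step left them, time stands still between calls to the robot, and variables do not carry over. Pictures are saved under pics/ and viewed, at most 10 in all, crops included, and the job is handed in when it is done.

Besides the shell and the picture viewer there is one more tool, called as name(argument=value, ...) on one line, values as JSON. step_arm: Moves the arm, as the interface text tells. Shifts and turns lie within -1 to 1; 1 stands for 0.03 m of shift or 0.15 rad of turn. Its arguments: {"type":"object","properties":{"series":{"type":"string"}},"required":["series"]}

```bash
mkdir -p pics; cat > h.py <<'E'
import numpy as np, cv2
from plant import ctrl
from scipy.spatial.transform import Rotation as R
def grab(n):
    im,d=ctrl.get_image(n); return im,d,ctrl.camera_info(n)
def K(i): return np.array([[i['fx'],0,i['cx']],[0,i['fy'],i['cy']],[0,0,1.]])
def cloud(d,i):
    h,w=d.shape; uv=np.stack(np.meshgrid(np.arange(w),np.arange(h)),-1).reshape(-1,1,2).astype(np.float64)
    n=cv2.undistortPoints(uv,K(i),np.array(i['dist_coeffs'],float)).reshape(h,w,2)
    p=np.dstack([n*d[...,None],d]); T=np.array(i['cam_to_world'])
    w_=p@T[:3,:3].T+T[:3,3]; w_[d<=0]=np.nan; return w_
def save(n,im): cv2.imwrite('pics/'+n,im[...,::-1])
E
python3 - <<'E'
from h import *
print(ctrl.observe())
for n in ['top','side']:
    im,d,i=grab(n); np.savez(n+'.npz',im=im,d=d,P=cloud(d,i)); save(n+'0.png',im)
    P=cloud(d,i)
    print(n,np.array(i['cam_to_world'])[:3,3])
    for t in ['bottle','cap','holder','crate','screw_jar','hex_nut','wax_tin','walnut_block']:
        for r in ctrl.spot_in(n,t)[:4]:
            u,v=map(int,r['location']); print(t,round(r['conf'],2),u,v,np.round(P[v,u]))
E
```

```text
{'time': 0.0, 'qpos': array([-1.23182337,  0.62932473,  0.03846147,  1.51841161, -0.02699386,
        0.99631202, -0.01998142]), 'qd': array([ 9.98136334e-06,  4.39603312e-04,  8.69021897e-04, -4.63553291e-04,
        2.18552082e-03, -7.00151988e-05, -1.48654270e-03]), 'joint_efforts': array([ 6.63680567e-04, -5.63413382e+01,  1.22586530e+00, -1.93443739e+01,
        1.08941988e-02,  1.07522705e-02, -1.40969971e-05]), 'tcp_pos': array([255.7122237 , 596.89555575, 238.38936925]), 'eef_rot': array([-6.31406055e-01, -3.07713099e+00,  2.99301685e-03]), 'force': array([-0.20563117,  0.19533811, -0.12373198]), 'wrist_torque': array([-0.00339198,  0.03867593, -0.01816581]), 'grasp_force': 0.0, 'finger_gap': 1.0011553531323514}
top [ -30.82993726 -272.7913464  1357.86570487]
bottle 0.55 198 243 [444. 267.  66.]
cap 0.82 192 225 [454. 272. 150.]
holder 0.8 296 245 [571.  30.   6.]
holder 0.8 461 246 [ 753. -412.    9.]
holder 0.78 346 242 [636. -99.   6.]
holder 0.58 455 295 [ 599. -437.   10.]
crate 0.67 196 213 [550. 344.   9.]
screw_jar 0.95 224 204 [575. 251.  83.]
screw_jar 0.17 170 226 [471. 381.  37.]
wax_tin 0.57 169 227 [468. 384.  33.]
walnut_block 0.6 197 194 [593. 357.  44.]
side [ 184.78783993 1431.25461712  687.81087867]
bottle 0.65 329 320 [456. 306.  47.]
cap 0.79 330 286 [456. 306. 132.]
holder 0.81 313 276 [567.  46.  25.]
holder 0.77 304 254 [ 646. -129.   11.]
holder 0.67 349 216 [ 580. -453.   36.]
holder 0.55 301 218 [ 747. -427.   17.]
crate 0.67 298 341 [491. 426.  54.]
crate 0.33 282 299 [574. 288.  72.]
screw_jar 0.88 283 301 [570. 293.  70.]
wax_tin 0.81 317 338 [466. 368.  33.]
```

View pics/top0.png

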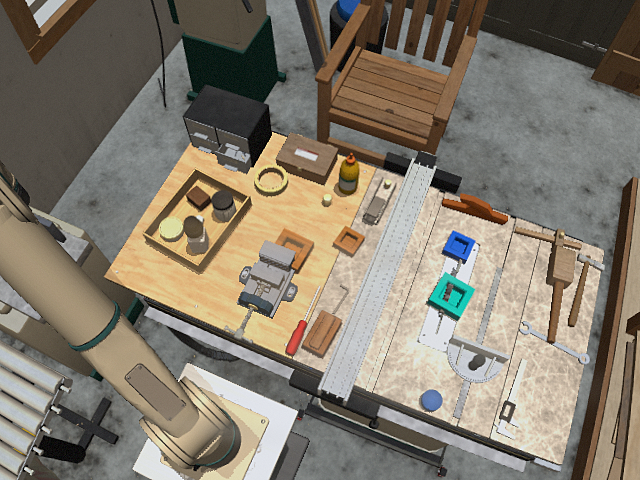

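```bash
python3 - <<'E'
from h import *
z=np.load('top.npz'); im,P=z['im'],z['P']
a=cv2.resize(im[170:310,250:500],None,fx=3.2,fy=3.2,interpolation=cv2.INTER_CUBIC)
save('crop.png',a)
# blobs by height
def rep(name,m):
    n,l,s,c=cv2.connectedComponentsWithStats(m.astype(np.uint8))
    for k in range(1,n):
        if s[k,4]>15:
            q=P[l==k]; (cx,cy),(w,h),ang=cv2.minAreaRect(q[:,:2].astype(np.float32))
            print(name,np.round(c[k]),s[k,4],'rect',np.round([cx,cy,w,h,ang],1),'z',np.round(np.nanmedian(q[:,2]),1),'mean',np.round(q.mean(0)),'col',np.median(im[l==k],0))
ok=np.isfinite(P).all(-1)&(P[...,0]>350)&(P[...,0]<900)&(abs(P[...,1])<560)
rep('holder20-45',ok&(P[...,2]>18)&(P[...,2]<50)&(P[...,1]<150))
rep('high',ok&(P[...,2]>130)&(P[...,2]<165))
print('table z',np.nanmedian(P[ok&(abs(P[...,2])<20)][:,2]))
E
```

```text
holder20-45 [312. 172.] 257 rect [813.9  65.3  80.  155.9  41.5] z 33.0 mean [804.  77.  33.] col [76. 55. 37.]
holder20-45 [284. 182.] 66 rect [7.418e+02 1.437e+02 6.500e+01 1.250e+01 2.000e-01] z 24.8 mean [741. 145.  25.] col [226. 210. 133.]
holder20-45 [377. 204.] 375 rect [ 799.8 -141.9   49.6  153.4   86.5] z 33.8 mean [ 776. -141.   34.] col [138. 127. 113.]
holder20-45 [348. 187.] 109 rect [799.2 -42.3  25.9  57.7  25.5] z 36.3 mean [795. -42.  35.] col [94. 87. 73.]
holder20-45 [387. 183.] 32 rect [ 860.6 -143.9   18.    17.6   26.8] z 30.6 mean [ 860. -144.   30.] col [203.5 205.  158.5]
holder20-45 [392. 189.] 18 rect [ 848.8 -164.6    3.5   45.8   85.4] z 26.0 mean [ 848. -165.   26.] col [169.5 160.5 143. ]
holder20-45 [327. 198.] 68 rect [740.1   2.9  26.5  23.8  71.8] z 29.9 mean [739.   2.  30.] col [224.  225.  158.5]
holder20-45 [477. 211.] 471 rect [ 876.4 -417.1   26.7  199.4    1.9] z 30.0 mean [ 873. -422.   31.] col [94. 45. 19.]
holder20-45 [349. 239.] 347 rect [ 639.1 -105.2   68.1   70.3   79.8] z 23.7 mean [ 639. -106.   24.] col [186. 121.  69.]
holder20-
[... 621 characters left out ...]
 50 rect [363.2 -81.2  31.2  18.5  23.2] z 22.0 mean [360. -83.  22.] col [198.  67.  54.]
holder20-45 [467. 348.] 223 rect [ 444.1 -507.6  101.6   49.7   87.4] z 33.8 mean [ 459. -505.   34.] col [123. 117. 108.]
holder20-45 [472. 366.] 35 rect [ 418.7 -532.3   21.8   12.6   58.3] z 26.0 mean [ 418. -531.   30.] col [60. 58. 54.]
high [225. 113.] 2835 rect [8.305e+02 3.738e+02 1.390e+02 2.240e+02 2.000e-01] z 149.0 mean [826. 368. 148.] col [46. 47. 47.]
high [351. 161.] 91 rect [813.5 -33.8  30.8  26.2  58.8] z 146.6 mean [810. -37. 145.] col [148.  82.  23.]
high [191. 223.] 201 rect [463.  280.9  40.   37.7  27.9] z 148.2 mean [460. 279. 146.] col [88. 75. 55.]
table z 1.0323446362956474
```

The top picture shows the bottle with the black cap at (193,228) in the crate, next to the screw jar (223,204), tin (171,229) and block (198,196). There are four holder-like things: large wood (294,247), small wood (348,240), blue (459,246) and turquoise (451,296). The large wooden one is meant, and a vise at (268,280) stands close to it. Cap look-alike: the jar lid (223,202).

```bash
python3 - <<'E'
from h import *
z=np.load('top.npz'); im,P=z['im'],z['P']
a=cv2.resize(im[160:320,140:380],None,fx=3.2,fy=3.2,interpolation=cv2.INTER_CUBIC); save('crop2.png',a)
ok=np.isfinite(P).all(-1)
sub=lambda m:P[m]
box=np.zeros(ok.shape,bool); box[225:275,270:318]=1
hsv=cv2.cvtColor(im,cv2.COLOR_RGB2HSV)
m=box&ok&(P[...,2]>27)&(P[...,2]<42)&(P[...,0]>505)&(P[...,0]<640)
q=P[m]; print(len(q),np.round(cv2.minAreaRect(q[:,:2].astype(np.float32)),1) if 0 else cv2.minAreaRect(q[:,:2].astype(np.float32)), np.median(q[:,2]))
v=ok&(P[...,0]>380)&(P[...,0]<700)&(P[...,1]<160)&(P[...,1]>-20)&(P[...,2]>40)
q=P[v]; print('vise',q.min(0),q.max(0)); 
print('near holder tall', [ (t,np.round(q[q[:,2]>t].max(0))) for t in (60,100,120)])
# grid height map mm 10 around holder
for x in range(640,440,-10):
    row=[]
    for y in range(150,-40,-10):
        s=P[ok&(abs(P[...,0]-x)<6)&(abs(P[...,1]-y)<6)][:,2]; row.append('%4d'%s.max() if len(s) else '   .')
    print(x,''.join(row))
# crate
for x in range(680,380,-15):
    row=[]
    for y in range(490,210,-15):
        s=P[ok&(abs(P[...,0]-x)<8)&(abs(P[...,1]-y)<8)][:,2]; row.append('%4d'%s.max() if len(s) else '   .')
    print(x,''.join(row))
E
```

```text
486 ((551.7992553710938, 33.34449005126953), (98.6932373046875, 85.36967468261719), 84.98328399658203) 33.29464685270034
vise [380.53670785  -2.13116671  40.06899035] [577.9654398  100.00822408  82.33403577]Traceback (most recent call last):
  File "<stdin>", line 12, in <module>
    return umr_maximum(a, axis, None, out, keepdims, initial, where)
ValueError: zero-size array to reduction operation maximum which has no identity
```

View pics/crop2.png

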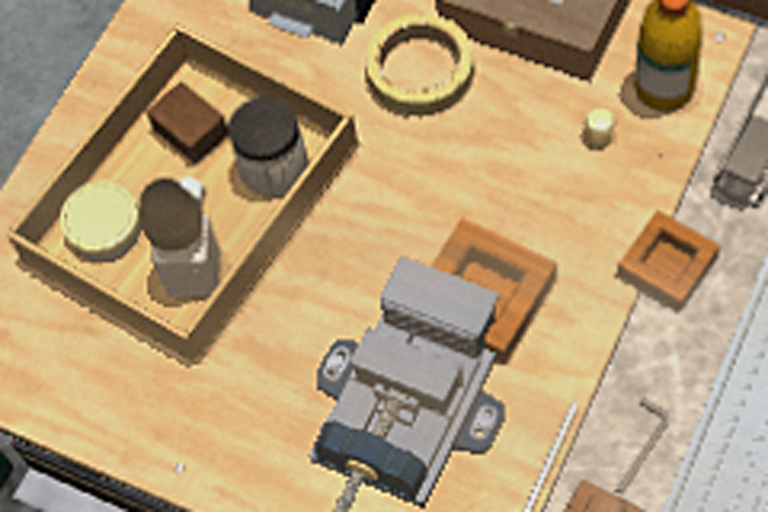

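The crop confirms the bottle, with its ribbed black cap at (172,213) and square body at (185,255). The jar lid at (265,125) is rounder and wider. The holder at (500,285) is partly hidden by the vise. Next I measure the cap and plan the move.

```bash
cat >> h.py <<'E'
def delta(pos,yaw=None,cmd=None):
    """units in tool axes from commanded/measured pose to pos; yaw=world yaw of tool x axis, tool down"""
    o=ctrl.observe(); p=np.array(o['tcp_pos']); r=R.from_rotvec(o['eef_rot'])
    if yaw is None: x=r.as_matrix()[:,0]; yaw=np.arctan2(x[1],x[0])
    c,s=np.cos(yaw),np.sin(yaw); G=R.from_matrix(np.array([[c,s,0],[s,-c,0],[0,0,-1.]]))
    return np.round(r.inv().apply(np.array(pos)-p)/30,2), np.round((r.inv()*G).as_rotvec()/.15,2), np.degrees(yaw)
E
python3 - <<'E'
from h import *
for n in ('top','side'):
    z=np.load(n+'.npz'); P=z['P']; ok=np.isfinite(P).all(-1)
    m=ok&(abs(P[...,0]-460)<45)&(abs(P[...,1]-285)<45)&(P[...,2]>141)&(P[...,2]<160)
    q=P[m]; print(n,len(q),cv2.minEnclosingCircle(q[:,:2].astype(np.float32)),np.median(q[:,2]),q.mean(0))
    m=ok&(abs(P[...,0]-555)<75)&(abs(P[...,1]-30)<75)&(P[...,2]>25)&(P[...,2]<40)&(z['im'][...,0]>z['im'][...,2]*1.6)
    q=P[m].astype(np.float32); print('holder',len(q),cv2.minAreaRect(q[:,:2]),cv2.boxPoints(cv2.minAreaRect(q[:,:2])).round().tolist())
print(delta([462,281,260]))
c=ctrl.camera_info('wrist'); o=ctrl.observe()
r=R.from_rotvec(o['eef_rot']); T=np.array(c['cam_to_world'])
print('cam in tool',r.inv().apply(T[:3,3]-o['tcp_pos']).round(), (r.inv().as_matrix()@T[:3,:3]).round(2),c['fx'])
print(r.as_matrix().round(2))
E
```

```text
top 167 ((462.3911437988281, 281.2047119140625), 21.227935791015625) 148.72011618129272 [461.8557614  280.41556314 148.73925222]Traceback (most recent call last):
  File "<stdin>", line 7, in <module>
cv2.error: OpenCV(4.12.0) /io/opencv/modules/imgproc/src/convhull.cpp:143: error: (-215:Assertion failed) total >= 0 && (depth == CV_32F || depth == CV_32S) in function 'convexHull'
```

```bash
python3 - <<'E'
from h import *
for n in ('top','side'):
    z=np.load(n+'.npz'); P=z['P']; ok=np.isfinite(P).all(-1)
    m=ok&(abs(P[...,0]-460)<45)&(abs(P[...,1]-285)<45)&(P[...,2]>141)&(P[...,2]<160)
    q=P[m]; print(n,len(q),q.mean(0).round(1))
    m=ok&(abs(P[...,0]-555)<75)&(abs(P[...,1]-30)<75)&(P[...,2]>25)&(P[...,2]<40)&(z['im'][...,0]>z['im'][...,2]*1.5)
    q=P[m].astype(np.float32); print(len(q), cv2.boxPoints(cv2.minAreaRect(q[:,:2])).round().tolist() if len(q)>3 else '')
print(delta([462,281,260]))
c=ctrl.camera_info('wrist'); o=ctrl.observe()
r=R.from_rotvec(o['eef_rot']); T=np.array(c['cam_to_world'])
print('cam in tool',r.inv().apply(T[:3,3]-o['tcp_pos']).round(), (r.inv().as_matrix()@T[:3,:3]).round(2),c['fx'])
print(r.as_matrix().round(2))
E
```

```text
top 167 [461.9 280.4 148.7]Traceback (most recent call last):
  File "<stdin>", line 7, in <module>
cv2.error: OpenCV(4.12.0) /io/opencv/modules/imgproc/src/convhull.cpp:143: error: (-215:Assertion failed) total >= 0 && (depth == CV_32F || depth == CV_32S) in function 'convexHull'
```

```bash
python3 - <<'E'
from h import *
for n in ('top','side'):
    z=np.load(n+'.npz'); P=z['P']; ok=np.isfinite(P).all(-1)
    m=ok&(abs(P[...,0]-555)<75)&(abs(P[...,1]-30)<75)&(P[...,2]>25)&(P[...,2]<40)&(z['im'][...,0]>z['im'][...,2]*1.5)
    q=np.ascontiguousarray(P[m][:,:2],dtype=np.float32); print(n,len(q), cv2.boxPoints(cv2.minAreaRect(q)).round().tolist())
print(delta([462,281,260]))
c=ctrl.camera_info('wrist'); o=ctrl.observe()
r=R.from_rotvec(o['eef_rot']); T=np.array(c['cam_to_world'])
print('cam in tool',r.inv().apply(T[:3,3]-o['tcp_pos']).round(), (r.inv().as_matrix()@T[:3,:3]).round(2),c['fx'])
print(r.as_matrix().round(2))
E
```

```text
top 539 [[491.0, -11.0], [590.0, -20.0], [599.0, 79.0], [500.0, 87.0]]
side 272 [[534.0, 91.0], [545.0, -19.0], [601.0, -13.0], [590.0, 96.0]]
(array([-10.47,  -6.99,  -0.69]), array([ 0., -0., -0.]), np.float64(156.8096747953326))
cam in tool [  68.    2. -134.] [[ 0.   -0.96 -0.26]
 [ 1.    0.    0.  ]
 [ 0.   -0.26  0.96]] 332.08685662395874
[[-0.92  0.39 -0.  ]
 [ 0.39  0.92  0.  ]
 [ 0.    0.   -1.  ]]
```

step_arm(series="-0.9 -0.58 -0.3 0 0 0 1;-0.9 -0.58 -0.3 0 0 0 1;-0.9 -0.58 -0.3 0 0 0 1;-0.9 -0.58 -0.3 0 0 0 1;-0.9 -0.58 -0.3 0 0 0 1;-0.9 -0.58 -0.3 0 0 0 1;-0.9 -0.58 -0.3 0 0 0 1;-0.9 -0.58 0 0 0 0 1")

```text
time: 1.7
tcp_pos: [400.9, 383.9, 303.8]
eef_rot: [0.631, 3.076, 0.004]
force: [0.5, 1.0, -0.1]
finger_gap: 0.998
grasp_force: 0.0
```

step_arm(series="-0.8 -0.58 0 0 0 0 1;-0.8 -0.58 0 0 0 0 1;-0.8 -0.58 0 0 0 0 1;-0.8 -0.58 0 0 0 0 1;0 0 0 0 0 0 1;0 0 0 0 0 0 1")

```text
time: 2.3
tcp_pos: [460.8, 282.3, 302.4]
eef_rot: [-0.634, -3.077, -0.001]
force: [-0.4, 0.3, 0.2]
finger_gap: 1.001
grasp_force: 0.0
```

```bash
cat >> h.py <<'E'
def shot(name):
    im,d,i=grab('wrist'); P=cloud(d,i); np.savez(name+'.npz',im=im,d=d,P=P); save(name+'.png',im); return im,P,i
E
python3 - <<'E'
from h import *
im,P,i=shot('w1')
o=ctrl.observe(); print(o['time'],o['tcp_pos'],o['qpos'].round(2),o['force'])
ok=np.isfinite(P).all(-1)
m=ok&(np.hypot(P[...,0]-462,P[...,1]-281)<45)&(P[...,2]>143)&(P[...,2]<160)
q=np.ascontiguousarray(P[m][:,:2],dtype=np.float32); print(len(q),cv2.minEnclosingCircle(q),np.median(P[m][:,2]))
m=ok&(np.hypot(P[...,0]-462,P[...,1]-281)<60)&(P[...,2]>68)&(P[...,2]<84)
q=np.ascontiguousarray(P[m][:,:2],dtype=np.float32); print(len(q),cv2.minAreaRect(q))
E
```

```text
2.35 [460.17489599 283.32730442 302.36858425] [-0.66  0.4   0.08  1.74 -0.04  1.    0.6 ] [-0.41358903  0.19386444 -0.06101513]
1408 ((461.0050964355469, 286.72021484375), 19.998580932617188) 148.286960203384
229 ((448.13067626953125, 291.62060546875), (62.040836334228516, 35.2330322265625), 71.26944732666016)
```

View pics/w1.png

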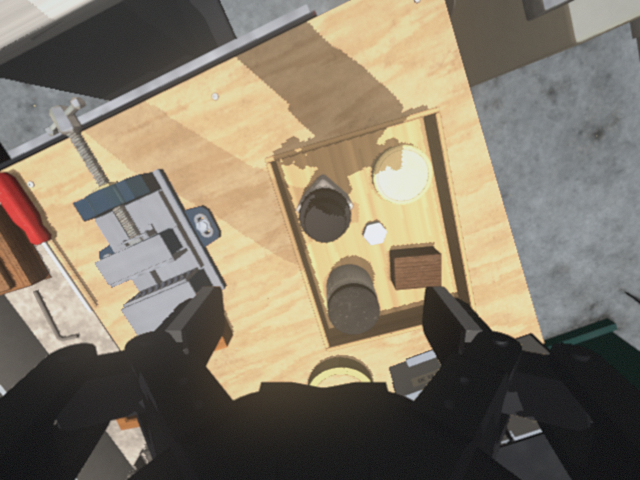

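```bash
cat >> h.py <<'E'
from scipy.optimize import minimize
def fitsq(Q,c,half=24,free=True):
    best=None
    def f(p):
        a=p[2]; d=Q-np.array(p[:2]); u=np.abs(d@np.array([[np.cos(a),-np.sin(a)],[np.sin(a),np.cos(a)]]))
        return np.minimum(np.abs(u.max(1)-half),6).mean()
    for a in np.radians(range(0,90,10)):
        r=minimize(f,[c[0],c[1],a],method='Nelder-Mead',options=dict(initial_simplex=[[c[0],c[1],a],[c[0]+4,c[1],a],[c[0],c[1]+4,a],[c[0],c[1],a+.15]]))
        if best is None or r.fun<best.fun: best=r
    return best.x[:2].round(1),np.degrees(best.x[2])%90,best.fun
E
python3 - <<'E'
from h import *
for k in range(2):
    im,P,i=shot('w2'); ok=np.isfinite(P).all(-1)
    m=ok&(np.hypot(P[...,0]-462,P[...,1]-284)<45)&(P[...,2]>143)&(P[...,2]<160)
    q=np.ascontiguousarray(P[m][:,:2],dtype=np.float32); print(len(q),cv2.minEnclosingCircle(q),q.mean(0))
m=ok&(np.hypot(P[...,0]-461,P[...,1]-285)<40)&(P[...,2]>20)&(P[...,2]<75)
q=P[m]; print(len(q),fitsq(q[:,:2],(461,285)))
for n in ('top','side'):
    z=np.load(n+'.npz')['P']; k2=np.isfinite(z).all(-1)
    mm=k2&(np.hypot(z[...,0]-461,z[...,1]-285)<40)&(z[...,2]>20)&(z[...,2]<75)
    print(n,mm.sum(),fitsq(z[mm][:,:2],(461,285)))
    mm=k2&(np.hypot(z[...,0]-461,z[...,1]-285)<40)&(z[...,2]>143); print(z[mm].mean(0))
# crate top rim
m=ok&(P[...,2]>50)&(P[...,2]<60)&(P[...,0]>380)&(P[...,0]<680)&(P[...,1]>200)&(P[...,1]<480)
q=np.ascontiguousarray(P[m][:,:2],dtype=np.float32); print('crate',len(q),cv2.minAreaRect(q))
o=ctrl.observe(); print(o['tcp_pos'])
a=cv2.resize(im[150:340,240:480],None,fx=3,fy=3); save('w2c.png',a)
E
```

```text
1399 ((461.1439514160156, 286.4256286621094), 19.827844619750977) [460.37088 286.59863]
1408 ((461.5709533691406, 285.7651062011719), 19.933801651000977) [460.54245 286.2107 ]
305 (array([461.5, 285.9]), np.float64(26.129769300218307), np.float64(0.3848168496047253))
top 199 (array([463.3, 281.9]), np.float64(26.71970187539), np.float64(1.278538863815158))
[461.88698955 280.56164849 148.85906892]
side 508 (array([460.4, 283.7]), np.float64(26.41035596590625), np.float64(1.5489374202153834))
[459.01619124 288.96970581 148.47978556]
crate 3876 ((527.6386108398438, 326.3076171875), (200.34683227539062, 259.7829284667969), 82.7156982421875)
[459.77184659 283.99521245 302.29855112]
```

View pics/w2c.png

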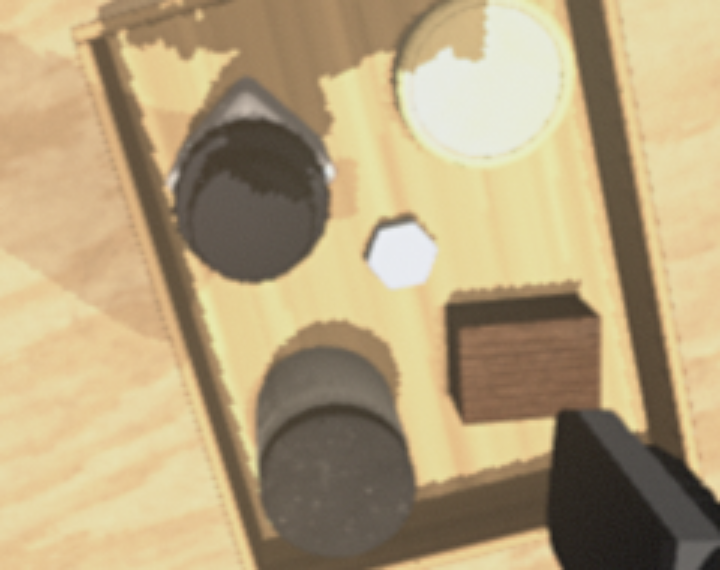

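Seen close up, the bottle is at (250,190) with one body corner pointing up the picture. That agrees with the fit: centre (461,286), yaw 26°. Now I descend to TCP z≈134.

step_arm(series="0 0.08 0.8 0 0 0 1;0 0 0.8 0 0 0 1;0 0 0.8 0 0 0 1;0 0 0.8 0 0 0 1;0 0 0.8 0 0 0 1;0 0 0.8 0 0 0 1;0 0 0.8 0 0 0 1;0 0 0 0 0 0 1")

```text
time: 3.25
tcp_pos: [458.9, 284.9, 131.6]
eef_rot: [-0.627, -3.073, 0.006]
force: [-1.0, -0.2, -0.3]
finger_gap: 1.0
grasp_force: 0.0
```

step_arm(series="0 0 0 0 0 0 1;0 0 0 0 0 0 1")

```text
time: 3.45
tcp_pos: [462.1, 285.9, 135.5]
eef_rot: [0.63, 3.076, 0.003]
force: [-0.3, 0.4, 0.4]
finger_gap: 0.997
grasp_force: 0.0
```

```bash
python3 - <<'E'
from h import *
im,P,i=shot('w3'); ok=np.isfinite(P).all(-1)
m=ok&(np.hypot(P[...,0]-462,P[...,1]-284)<35)&(P[...,2]>143)&(P[...,2]<156)
q=np.ascontiguousarray(P[m][:,:2],dtype=np.float32); print(len(q),cv2.minEnclosingCircle(q) if len(q) else '')
print(ctrl.observe()['tcp_pos'],delta([461.3,286,134]))
E
```

```text
6416 ((461.1123352050781, 285.50482177734375), 19.90734100341797)
[462.16853482 285.73954995 135.63567382] (array([ 0.03, -0.  ,  0.05]), array([0.01, 0.01, 0.  ]), np.float64(156.83778335366011))
```

Centred; close the gripper.

step_arm(series="0.02 0 0.04 0 0 0 -1;0 0 0 0 0 0 -1;0 0 0 0 0 0 -1;0 0 0 0 0 0 -1;0 0 0 0 0 0 -1;0 0 0 0 0 0 -1;0 0 0 0 0 0 -1;0 0 0 0 0 0 -1")

```text
time: 4.3
tcp_pos: [461.0, 285.0, 133.2]
eef_rot: [0.632, 3.077, -0.0]
force: [-0.1, -1.7, 3.8]
finger_gap: 0.423
grasp_force: 59.4
```

step_arm(series="0 0 -0.5 0 0 0 -1;0 0 -0.7 0 0 0 -1;0 0 -0.8 0 0 0 -1;0 0 -0.8 0 0 0 -1;0 0 -0.8 0 0 0 -1;0 0 -0.8 0 0 0 -1;0 0 -0.5 0 0 0 -1;0 0 0 0 0 0 -1")

```text
time: 5.1
tcp_pos: [461.6, 286.1, 281.2]
eef_rot: [0.63, 3.076, 0.004]
force: [0.5, -0.9, -3.6]
finger_gap: 0.425
grasp_force: 61.8
```

step_arm(series="-0.4 -0.15 0 0 0 0 -1;-0.8 -0.3 0 0 0 0 -1;-0.9 -0.4 0 0 0 0 -1;-0.9 -0.4 0 0 0 0 -1;-0.9 -0.4 0 0 0 0 -1;-0.9 -0.4 0 0 0 0 -1;-0.7 -0.2 0 0 0 0 -1;-0.35 -0.05 0 0 0 0 -1")

```text
time: 5.9
tcp_pos: [596.2, 148.6, 277.9]
eef_rot: [-0.638, -3.075, 0.005]
force: [0.1, -0.7, -3.4]
finger_gap: 0.421
grasp_force: 61.7
```

step_arm(series="0 0 0 0 0 0 -1;0 0 0 0 0 0 -1;0 0 0 0 0 0 -1")

```text
time: 6.2
tcp_pos: [593.8, 154.2, 279.6]
eef_rot: [-0.628, -3.076, -0.001]
force: [-0.3, 0.1, -4.4]
finger_gap: 0.428
grasp_force: 61.7
```

```bash
python3 - <<'E'
from h import *
im,P,i=shot('w4'); ok=np.isfinite(P).all(-1)
o=ctrl.observe();print(o['tcp_pos'],o['force'],o['qpos'].round(2))
hs=ctrl.spot_in('wrist','holder'); print([(h['location'],P[int(h['location'][1]),int(h['location'][0])].round()) for h in hs])
m=ok&(abs(P[...,0]-550)<75)&(abs(P[...,1]-33)<75)&(P[...,2]>30)&(P[...,2]<37)
q=np.ascontiguousarray(P[m][:,:2],dtype=np.float32); b=cv2.minAreaRect(q); print(len(q),b,cv2.boxPoints(b).round().tolist())
r=R.from_rotvec(o['eef_rot']); L=r.inv().apply((P-o['tcp_pos']).reshape(-1,3)).reshape(P.shape)
m=ok&(np.hypot(L[...,0],L[...,1])<45)&(L[...,2]>62)&(L[...,2]<125)
q=P[m]; print('bottle',len(q),fitsq(q[:,:2],o['tcp_pos'][:2]), 'lowest z',np.percentile(P[ok&(np.hypot(L[...,0],L[...,1])<30)&(L[...,2]<200)][:,2],1))
E
```

```text
[593.9940399  154.09454154 279.89170437] [-0.21423011  0.62154292 -2.56880786] [-0.36  0.54  0.1   1.57 -0.06  1.03  0.92]
[([153.3, 302.4], array([ 631., -107.,    7.])), ([221.0, 211.7], array([556.,  34.,   7.])), ([323.0, 226.3], array([575., 164., 223.])), ([6.5, 417.7], array([ 709., -405.,    4.]))]
2970 ((531.5625, 44.51948928833008), (109.62726593017578, 122.06887817382812), 84.88890075683594) [[466.0, -5.0], [587.0, -16.0], [597.0, 94.0], [476.0, 105.0]]
bottle 1162 (array([594.4, 155. ]), np.float64(26.205203731699115), np.float64(0.22589209989485015)) lowest z 193.01913488663064
```

View pics/w4.png

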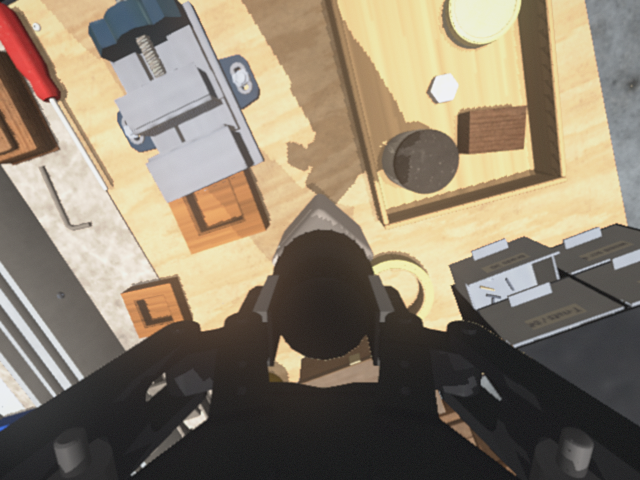

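The bottle hangs straight in the grip at (322,280), with its body corner at (320,205). The holder at (218,212) shows its socket and three edges; the vise covers its near side. Next I fit the holder from top-face and floor points.

```bash
cat > fh.py <<'E'
from h import *
def fithold(im,P,c0=(551,33)):
    ok=np.isfinite(P).all(-1); hsv=cv2.cvtColor(im,cv2.COLOR_RGB2HSV)
    near=ok&(np.hypot(P[...,0]-c0[0],P[...,1]-c0[1])<72)&(hsv[...,1]>110)&(hsv[...,0]<18)
    T=P[near&(P[...,2]>29)&(P[...,2]<38)][:,:2]; F=P[near&(P[...,2]>4)&(P[...,2]<12)]
    W=P[near&(P[...,2]>-2)&(P[...,2]<28)&(np.abs(P[...,:2]-np.array(c0)).max(-1)<33)][:,:2]
    def f(p):
        a=p[2]; M=np.array([[np.cos(a),-np.sin(a)],[np.sin(a),np.cos(a)]])
        t=np.abs((T-p[:2])@M).max(1); w=np.abs((W-p[:2])@M).max(1)
        return np.minimum(np.maximum(t-48,0),5).sum()+np.minimum(np.maximum(28.5-t,0),5).sum()+np.minimum(np.maximum(w-28,0),5).sum()
    best=None
    for dx in(-6,0,6):
      for dy in(-6,0,6):
        for a in np.radians((-10,-5,0)):
            r=minimize(f,[c0[0]+dx,c0[1]+dy,a],method='Nelder-Mead',options=dict(initial_simplex=[[c0[0]+dx,c0[1]+dy,a],[c0[0]+dx+4,c0[1]+dy,a],[c0[0]+dx,c0[1]+dy+4,a],[c0[0]+dx,c0[1]+dy,a+.1]]))
            if best is None or r.fun<best.fun: best=r
    p=best.x; a=p[2]; M=np.array([[np.cos(a),-np.sin(a)],[np.sin(a),np.cos(a)]])
    t=(T-p[:2])@M; w=(W-p[:2])@M
    print(len(T),len(W),p[:2].round(1),np.degrees(a).round(1),best.fun/(len(T)+len(W)),'T rng',np.percentile(t,1,0).round(),np.percentile(t,99,0).round(),'W rng',np.percentile(w,1,0).round(),np.percentile(w,99,0).round())
    s=abs(t[:,1])<20; print('inner top edge x+',np.percentile(t[s&(t[:,0]>0),0],2) if (s&(t[:,0]>0)).any() else '')
    s=abs(t[:,0])<20
    for sg in(1,-1):
        k=t[s&(sg*t[:,1]>0),1]; print('inner y',sg,np.percentile(sg*k,2) if len(k) else '')
    return p
E
python3 - <<'E'
from fh import *
for n in ('w4','top','side'):
    z=np.load(n+'.npz'); print(n); fithold(z['im'],z['P'])
E
```

```text
w4
2869 1591 [543.1  37.9] -5.0 0.014805103078186959 T rng [-22. -47.] [48. 48.] W rng [-21. -28.] [28. 20.]
inner top edge x+ 28.192711871665473
inner y 1 27.824903058682548
inner y -1 27.994458700978015
top
456 131 [545.3  33.9] -5.6 0.0993805564227159 T rng [-47. -48.] [48. 47.] W rng [-11. -27.] [32. 29.]
inner top edge x+ 26.041629481850755
inner y 1 27.701321580529964
inner y -1 27.98231193893965
side
208 61 [541.3  36.3] -4.5 0.4968112154533945 T rng [ -9. -44.] [48. 54.] W rng [  9. -33.] [31.  8.]
inner top edge x+ 26.0957775099394
inner y 1 30.707833905539044
inner y -1 26.80921651759351
```

step_arm(series="0 0 0 0 0 0.4 -1;0 0 0 0 0 0.8 -1;0 0 0 0 0 0.8 -1;0 0 0 0 0 0.8 -1;0 0 0 0 0 0.6 -1;0 0 0 0 0 0.23 -1;0 0 0 0 0 0 -1;0 0 0 0 0 0 -1")

```text
time: 7.1
tcp_pos: [594.9, 153.0, 280.2]
eef_rot: [-1.433, -2.796, -0.0]
force: [0.4, -0.3, -3.6]
finger_gap: 0.423
grasp_force: 61.7
```

```bash
python3 - <<'E'
from h import *
o=ctrl.observe(); print(o['tcp_pos'],o['qpos'].round(2)); print(delta([543.1,37.5,279.8],np.radians(125.6)))
E
```

```text
[594.87562698 152.97677981 280.19733369] [-0.45  0.55  0.25  1.58 -0.15  1.04  0.46]
(array([-2.12, -3.65,  0.01]), array([ 0.  , -0.  ,  0.01]), np.float64(125.6))
```

step_arm(series="-0.22 -0.4 0 0 0 0 -1;-0.4 -0.7 0 0 0 0 -1;-0.5 -0.8 0 0 0 0 -1;-0.5 -0.8 0 0 0 0 -1;-0.3 -0.6 0 0 0 0 -1;-0.2 -0.35 0 0 0 0 -1;0 0 0 0 0 0 -1;0 0 0 0 0 0 -1")

```text
time: 7.9
tcp_pos: [543.6, 38.3, 280.3]
eef_rot: [1.434, 2.795, 0.003]
force: [0.1, 0.7, -3.1]
finger_gap: 0.424
grasp_force: 61.7
```

```bash
cat > chk.py <<'E'
from fh import *
im,P,i=shot('w5'); ok=np.isfinite(P).all(-1)
o=ctrl.observe();print(o['tcp_pos'],o['force'])
r=R.from_rotvec(o['eef_rot']); L=r.inv().apply((P-o['tcp_pos']).reshape(-1,3)).reshape(P.shape)
m=ok&(np.hypot(L[...,0],L[...,1])<45)&(L[...,2]>62)&(L[...,2]<125)
q=P[m]; print('bottle',len(q),fitsq(q[:,:2],o['tcp_pos'][:2]))
fithold(im,P,(543,38))
print(delta([543.1,37.5,200],np.radians(125.6)))
E
python3 chk.py
```

```text
[543.69393771  38.75230603 280.12758381] [-0.05531355  1.55301055 -4.05624487]
bottle 1175 (array([543.6,  39.5]), np.float64(84.99122626352623), np.float64(0.21983742928802916))
1400 462 [543.   37.6] -4.3 0.00896135607619012 T rng [-44. -46.] [47. 48.] W rng [-16. -21.] [28. 26.]
inner top edge x+ 28.359312336687896
inner y 1 28.559669672404947
inner y -1 34.78951724802268
(array([-0.02, -0.04,  2.67]), array([ 0.01, -0.  ,  0.01]), np.float64(125.6))
```

step_arm(series="-0.04 -0.05 0.4 0 0 0 -1;0 0 0.7 0 0 0 -1;0 0 0.7 0 0 0 -1;0 0 0.7 0 0 0 -1;0 0 0.7 0 0 0 -1;0 0 0.3 0 0 0 -1;0 0 0 0 0 0 -1;0 0 0 0 0 0 -1")

```text
time: 8.75
tcp_pos: [543.0, 35.5, 175.3]
eef_rot: [1.435, 2.794, 0.001]
force: [0.0, -0.1, -3.5]
finger_gap: 0.424
grasp_force: 61.5
```

```bash
python3 chk.py
```

```text
[543.38145402  35.46828807 175.80488105] [-3.86166956e-01 -8.68279930e-04 -4.00265720e+00]
bottle 3067 (array([540.6,  36.3]), np.float64(85.02075754415817), np.float64(3.263292565983469))
2251 337 [543.3  37. ] -4.6 0.009538465977198029 T rng [-39. -47.] [48. 48.] W rng [-15.  19.] [28. 26.]
inner top edge x+ 29.21503943559678
inner y 1 28.59315848181
inner y -1 42.93879477970469
(array([ 0.06,  0.03, -0.81]), array([0.01, 0.01, 0.  ]), np.float64(125.6))
```

step_arm(series="0.03 0.02 0.2 0 0 0 -1;0 0 0.3 0 0 0 -1;0 0 0.25 0 0 0 -1;0 0 0.2 0 0 0 -1;0 0 0.15 0 0 0 -1;0 0 0 0 0 0 -1;0 0 0 0 0 0 -1")

```text
time: 9.5
tcp_pos: [542.6, 36.3, 142.0]
eef_rot: [1.436, 2.794, -0.0]
force: [0.7, -0.5, -3.5]
finger_gap: 0.423
grasp_force: 61.5
```

step_arm(series="0 0 0.1 0 0 0 -1;0 0 0.1 0 0 0 -1;0 0 0.05 0 0 0 -1;0 0 0 0 0 0 -1;0 0 0 0 0 0 -1")

```text
time: 10.0
tcp_pos: [542.8, 36.1, 135.3]
eef_rot: [1.436, 2.793, 0.001]
force: [-2.2, -1.3, 4.5]
finger_gap: 0.422
grasp_force: 62.1
```

step_arm(series="0 0 0 0 0 0 -1;0 0 0 0 0 0 -1;0 0 0.1 0 0 0 -1;0 0 0.1 0 0 0 -1;0 0 0 0 0 0 -1;0 0 0 0 0 0 -1")

```text
time: 10.6
tcp_pos: [542.8, 36.1, 129.2]
eef_rot: [1.436, 2.794, 0.0]
force: [-2.4, -1.5, 8.9]
finger_gap: 0.429
grasp_force: 62.6
```

step_arm(series="0 0 0.06 0 0 0 -1;0 0 0.04 0 0 0 -1;0 0 0 0 0 0 -1;0 0 0 0 0 0 -1")

```text
time: 11.0
tcp_pos: [543.5, 36.0, 128.4]
eef_rot: [1.435, 2.792, 0.003]
force: [-5.4, -2.0, 26.6]
finger_gap: 0.422
grasp_force: 65.1
```

step_arm(series="0 0 0 0 0 -0.6 -1;0 0 0 0 0 -0.8 -1;0 0 0 0 0 -0.8 -1;0 0 0 0 0 -0.8 -1;0 0 0 0 0 -0.8 -1;0 0 0 0 0 -0.8 -1;0 0 0 0 0 -0.8 -1;0 0 0 0 0 -0.8 -1")

```text
time: 11.8
tcp_pos: [543.5, 36.6, 128.3]
eef_rot: [0.023, 3.139, 0.001]
force: [-5.4, -1.2, 24.1]
finger_gap: 0.425
grasp_force: 64.6
```

step_arm(series="0 0 0 0 0 -0.8 -1;0 0 0 0 0 -0.5 -1;0 0 0 0 0 0 -1;0 0 0 0 0 0 -1")

```text
time: 12.2
tcp_pos: [543.4, 36.5, 128.3]
eef_rot: [-0.275, 3.127, 0.0]
force: [-5.2, -1.6, 25.0]
finger_gap: 0.422
grasp_force: 64.6
```

```bash
python3 - <<'E'
from h import *
o=ctrl.observe(); print(o['tcp_pos'],o['qpos'].round(2),o['force'],o['wrist_torque'],delta([543,36,128])[2])
E
```

```text
[543.44942202  36.50720785 128.313337  ] [-0.04  0.63 -0.13  1.92  0.13  0.6   1.5 ] [-5.20862598 -1.62362528 24.99666931] [-0.31944595  1.28306756  0.09830066] -169.93103393879932
```

step_arm(series="0 0 -0.15 0 0 0 -1;0 0 -0.2 0 0 0 -1;0 0 -0.2 0 0 0 -1;0 0 -0.2 0 0 0 -1;0 0 0 0 0 0 -1;0 0 0 0 0 0 -1")

```text
time: 12.8
tcp_pos: [542.6, 36.6, 147.9]
eef_rot: [-0.276, 3.129, 0.0]
force: [-0.4, -0.6, -1.2]
finger_gap: 0.426
grasp_force: 62.3
```

step_arm(series="0 0 -0.3 0 0 0 -1;0 0 -0.4 0 0 0 -1;0 0 -0.4 0 0 0 -1;0 0 -0.4 0 0 0 -1;0 0 -0.15 0 0 0 -1;0 0 0 0 0 0 -1;0 0 0 0 0 0 -1;0 0 0 0 0 0 -1")

```text
time: 13.6
tcp_pos: [542.1, 36.3, 197.1]
eef_rot: [0.275, -3.128, -0.0]
force: [0.6, -0.7, -0.2]
finger_gap: 0.42
grasp_force: 62.3
```

```bash
python3 - <<'E'
from h import *
im,P,i=shot('w6'); im2,d,j=grab('side'); 
save('end.png',np.hstack([cv2.resize(im,(400,300)),cv2.resize(im2[200:350,220:420],(400,300))]))
o=ctrl.observe(); print(o['tcp_pos'],o['force'],o['grasp_force'])
Q=cloud(d,j); ok=np.isfinite(Q).all(-1)
m=ok&(np.hypot(Q[...,0]-543,Q[...,1]-37)<40)&(Q[...,2]>36)
q=Q[m]; print(np.histogram(q[:,2],bins=range(36,260,12)))
E
```

```text
[542.12620646  36.30279365 197.07443438] [-0.83321837  0.03313935 -0.51438389] 62.251421213150024
(array([ 57,  54,  57, 142,  64,  41,  56,  21,   0,   0,  24,  93,  94,
        62,  70,  40,  28,   3]), array([ 36,  48,  60,  72,  84,  96, 108, 120, 132, 144, 156, 168, 180,
       192, 204, 216, 228, 240, 252]))
```

View pics/end.png

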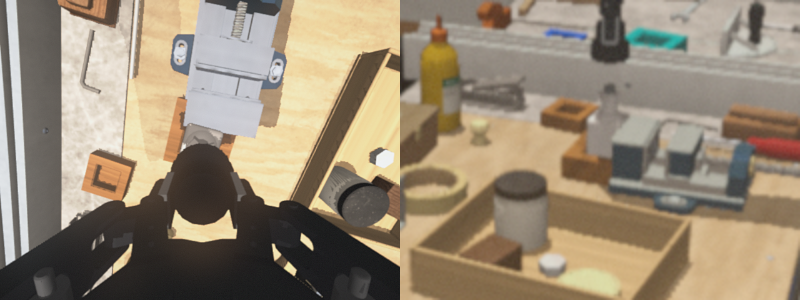

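The bottle stands in the holder at (610,125) with its mouth bare, and the cap is held clear above it at (610,45). Everything in the crate is still in place, so I hand in.

```bash
python3 -c "
from plant import ctrl
print(ctrl.sign_off())"
```

```text
the job is handed in; nothing more can be done
None
```

The bottle stands in the large wooden holder's socket with its cap off, and the gripper is still holding the cap upright about 5 cm above the mouth; I handed the job in at about 14 s, and the sign-off returned no verdict.

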